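# Load the second vial and hold the weighing carrier up level

## Robot

A 7-joint arm with a two-finger parallel gripper is mounted at the origin on a cart in front of the work surface, level with it; the furniture and walls round the work are solid. World frame = base frame: x ahead of the robot, y to its left, z up, the work surface at z = 0. Lengths are in m, angles in rad, forces in N, time in s.
With the tool pointing down it reaches from about 0.425 to 0.8 m from the base axis. Payload 8.3 kg.
Tool frame: the origin (TCP) lies at the very end of the fingers, on their centre line; the grasp point (between the pads) lies 19 mm behind it (hold_point_z is the distance from the TCP to the grasp point, in m); y points along the fingers, z is the direction in which the jaws open and shut, and the axes are right-handed (so a half turn about y gives the same grasp; the last joint's range is limited). The gripper opens to 85 mm and grips with 20 to 120 N. Pads are 22 mm wide; open, the fingers measure 114 mm over their backs; the gripper's body (76 mm by 85 mm) begins 54 mm behind the grasp point. The pads swing forward as they close: fully open they stand 13 mm farther back than shut.
Start: joints at [1.184, 0.383, 0.016, 1.37, -0.006, 1.388, -0.046], TCP at [0.199, -0.592, 0.208] pointing down, gripper open.
Joint ranges: [-2.95, 2.95], [-0.25, 2.06], [-1.52, 1.56], [0.18, 2.33], [-1.44, 4.58], [0.02, 2.06], [-3.01, 3.01]. Speed limits (rad/s): [2.39, 2.39, 3.01, 3.01, 3.14, 3.14, 3.14].

## Interface

Orientations are given as a rotation vector (axis times angle).
In Python, from station import * gives the robot as it stands. The module is installed in compiled form; this text tells all that it offers.
- The arm moves only by the tool step_arm, never from a script. Its argument "commands" is a list of rows, each an object of numbers: "dx", "dy", "dz": the shift along the tool's x, y, z in m; "ax", "ay", "az": the turn, a rotation vector about the tool's x, y, z in rad. In form: [{"dx": .., "dy": .., "dz": .., "ax": .., "ay": .., "az": ..}, ...]. A call has 1 to 12 rows; each row is the pose to reach, as a shift and turn from the pose commanded when the call began, along the tool's axes at that moment; what a row does not reach only later rows make up. A row lasts 1/8 s, in which the tool goes at most 62.5 mm and 10.7 degrees, less where a joint would pass 70% of its speed; a pose out of reach is approached as far as the arm can. A call with a gripper value outside its range is refused whole. "hand" is the finger opening in m, from 0 to 0.0854, set as the call begins (left out, the last holds). The fingers move at their own pace and stop on an object; "grip_force" is the grip in N (left out, the last holds). Time passes only in rows, so rows that repeat a pose let the fingers close. It gives the time, the measured TCP pose, the force and the opening at its end, in the units of the state.
- read_state(): the state, without advancing time (a new reading comes with each control period).
- grab_frame(name): name is "scene" or "top" or "wrist"; returns the picture (400x640x3 uint8, red, green, blue); there is no depth.
- calibration(name): a dict with "camera_matrix" (3x3 intrinsics, pixels), "position" and "rotation" of the camera in the world; the wrist camera has in their place "hand_eye" (4x4, takes a point from camera to tool coordinates, whose origin is the TCP and whose axes are the tool frame's). Camera axes: x right, y down, z forward; pixel columns grow to the right and rows downward; lengths in m; the calibration is good to about 2 mm. A picture is of the moment at which its call begins: read the wrist's pose just before it. calibration takes no time and is no camera call.
- sign_off(): hands the job in, once; it reports no verdict.
The state is a dict: "time_s": time; "qpos": joint angles; "joint_vel": joint speeds; "effort": joint torques, N m; "position": TCP position; "eef_rot": TCP orientation; "ft_force": force on the tool from outside, world axes, zero at the start; "ft_torque": the same for the moment, N m; "opening": opening from 0.0 (shut) to 1.0 (fully open).
Only numpy, scipy, OpenCV 4.12 (cv2) and the standard library are available. Lean on these libraries where they do the work, as an engineer would, in place of code of your own. Each camera call takes 0.05 s, during which the arm holds its last target. There are 200 camera calls.

## Task

Stand the loose big vial, the twin of the one already aboard, upright in the empty cup of the two-cup weighing carrier and let go of it. Then lift the carrier by its sprung T-handle, so that the load draws the handle's stem out of the barrel, and finish while still holding it up by the handle, about 10 cm clear of the bench, level and still so that the weight can be read, with both vials upright in their cups. Leave the two smaller vials and the beaker where they stand.

Things in the scene. Friction and masses are not known exactly. Their poses are not given: they have to be found in the camera images.
- carrier: loose weighing carrier, 0.25 to 0.36 kg empty, on the left: aluminium deck 66 x 226 mm (along y), rounded ends, 4 rubber feet, top at z 10 mm. Origin: centre of the underside of the feet, z up. Grey round cups at y = +85 and -85 mm: outside diameter 38, bore 32, rim at z 26, inner floor at z 13 mm. In the middle a white spring barrel, 27 mm wide, top at z 80 mm, the T-handle above it
- cup_empty (a point): centre of the inner floor of the empty cup (carrier frame 0, +85, 13 mm)
- cup_taken (a point): centre of the inner floor of the cup that holds the other vial (carrier frame 0, -85, 13 mm)
- handle_bar (a point): centre of the black cross bar of the T-handle: 70 mm along the carrier's x, 14 mm wide (y), 14 mm high; at rest at z 115 mm of the carrier, its lower face 28 mm above the barrel. A 9 mm steel stem joins its middle to the barrel. Can be gripped from above across the 14 mm at the middle (fingers closing along the carrier's y). Axes as the carrier's
- handle (a joint): how far the sprung handle is drawn up out of the barrel: 0 to 0.040 m, 0 at rest. A damped spring (120 N/m, preload about 1 N) pulls it in, so the carrier leaves the bench only after the handle has risen some 15 to 28 mm, under the weight of the loaded carrier.
- vial_loose: the loose vial: glass, crimped cap, 24 mm diameter, 53 mm high (straight body to 46 mm, then a narrower cap 17 mm across), about 50 g, upright on the bench to the right, in a row (along y) with the two smaller vials in any order, about 80 mm apart. Origin at the centre of its underside, z up.
- vial_aboard: its twin, same size and weight, already standing in a cup of the carrier. Origin at the centre of its underside, z up.
- vial_gel: bystander: medium vial, 21 mm diameter, 45 mm high, on the bench; origin under its centre
- vial_local: bystander: smallest vial, 18 mm diameter, 39 mm high, on the bench; origin under its centre
- beaker: bystander: small glass beaker, 43 mm diameter, about 57 mm high, on the bench beyond the right end of the row of vials; origin under its centre
- stereotax: fixed instrument frame in the middle of the bench, between the vials and the carrier: do not bump it. Above 50 mm its parts, bars and hoses start at x = 0.46 m, the solid ones reaching up to z = 0.39 m, from y = -0.33 to y = 0.25 m; there is free room to carry things past in front of it, nearer the robot. Origin under its centre

How it is judged:
On the way, in this order (a step that is already met when the one before it is completed fails the run):
1. the loose vial stands upright in the empty cup, let go, while the carrier still stands on the bench (distance between vial_loose and cup_empty below 0.009 m and angle between each of vial_loose, vial_aboard's own z axis and vertical below 0.17 rad and distance between vial_aboard and cup_taken below 0.009 m and contact force between each of vial_loose, vial_aboard and the fingers below 0.1 N and height (world z) of carrier below 0.006 m), for 0.2 s.
2. the carrier, with both vials aboard, hangs from its drawn-out handle at least 30 mm clear of the bench (distance between vial_loose and cup_empty below 0.009 m and angle between each of vial_loose, vial_aboard's own z axis and vertical below 0.17 rad and distance between vial_aboard and cup_taken below 0.009 m and height (world z) of carrier above 0.03 m and value of joint handle above 0.008 m and contact force between carrier and the fingers above 1 N), for 0.2 s.
At the end, for the whole second after the job is handed in: held by its handle (drawn out over 8 mm), the carrier is 60 to 150 mm above the bench, tilted under 0.1 rad and still (under 20 mm/s, 0.15 rad/s); each big vial stands in its cup within 9 mm of the floor centre and 0.17 rad of upright, not touched by the fingers (distance between vial_loose and cup_empty below 0.009 m and angle between each of vial_loose, vial_aboard's own z axis and vertical below 0.17 rad and distance between vial_aboard and cup_taken below 0.009 m and contact force between each of vial_loose, vial_aboard and the fingers below 0.1 N and height (world z) of carrier between 0.06 and 0.15 m and angle between carrier's own z axis and vertical below 0.1 rad and linear speed of carrier below 0.02 m/s and angular speed of carrier below 0.15 rad/s and value of joint handle above 0.008 m and contact force between carrier and the fingers above 1 N); the arm keeps its last pose, push and grip.
It fails at once if the medium vial is moved more than 25 mm (distance of vial_gel from where it was at the start of the episode above 0.025 m).
It fails at once if the smallest vial is moved more than 25 mm (distance of vial_local from where it was at the start of the episode above 0.025 m).
It fails at once if the beaker is moved more than 25 mm (distance of beaker from where it was at the start of the episode above 0.025 m).
It fails at once if the carrier is tipped by more than 0.35 rad (angle between carrier's own z axis and vertical above 0.35 rad).
It fails at once if a big vial is tipped by more than 0.6 rad (angle between any of vial_loose, vial_aboard's own z axis and vertical above 0.6 rad).
It also fails if it takes over 72 s, if anything falls off the work surface, if the arm or the gripper's body presses on something with over 40 N, if the wrist force passes 120 N, or if a joint passes its speed limit or range.

## Working session

There is one attempt and no reset: what is moved stays moved. The work goes in short steps, Python scripts to look and compute and a tool call to move; the robot and the scene stay as the last step left them, time stands still between calls to the robot, and variables do not carry over. Pictures are saved under pics/ and viewed, about 8 in all and at most 12, crops included, and the job is handed in when it is done.

Besides the shell and the picture viewer there is one more tool, called after ">>>" as name(argument=value, ...), one argument or row to a line, values as JSON. step_arm: Moves the arm, as the interface text tells. Its arguments: {"type":"object","properties":{"commands":{"type":"array"},"hand":{"type":"number"},"grip_force":{"type":"number"}},"required":["commands"]}

```bash
mkdir -p pics
python3 - <<'E'
from station import *
import cv2,numpy as np
s=read_state();print({k:np.round(v,3).tolist() for k,v in s.items()})
for n in("scene","top","wrist"):
    im=grab_frame(n);cv2.imwrite(f"pics/{n}0.png",im[...,::-1])
    c=calibration(n);print(n,{k:np.round(v,4).tolist() for k,v in c.items()})
a=cv2.imread("pics/scene0.png");b=cv2.imread("pics/top0.png")
E
```

```text
{'time_s': 0.0, 'qpos': [1.184, 0.384, 0.016, 1.371, -0.006, 1.388, -0.047], 'joint_vel': [-0.0, -0.0, 0.001, 0.001, 0.0, 0.002, -0.0], 'effort': [0.001, -62.76, 0.845, -37.181, 0.016, 0.014, -0.0], 'position': [0.199, -0.592, 0.207], 'eef_rot': [-0.335, 2.048, -2.044], 'ft_force': [-0.164, -0.055, 0.133], 'ft_torque': [0.0, 0.068, 0.067], 'opening': 1.002}
scene {'camera_matrix': [[459.4136, 0.0, 323.1587], [0.0, 459.4136, 200.7152], [0.0, 0.0, 1.0]], 'position': [-0.6022, -0.576, 0.6561], 'rotation': [-1.7763, 1.0759, -0.7023]}
top {'camera_matrix': [[407.2143, 0.0, 311.8168], [0.0, 407.2143, 196.2047], [0.0, 0.0, 1.0]], 'position': [0.1627, -0.0339, 1.4952], 'rotation': [-1.9959, 2.2252, -0.2402]}
wrist {'camera_matrix': [[322.097, 0.0, 312.5691], [0.0, 322.097, 195.8143], [0.0, 0.0, 1.0]], 'hand_eye': [[-0.0005, 0.9504, 0.311, -0.0792], [-0.0, -0.311, 0.9504, -0.1655], [1.0, 0.0004, 0.0001, 0.0004], [0.0, 0.0, 0.0, 1.0]]}
```

View pics/top0.png

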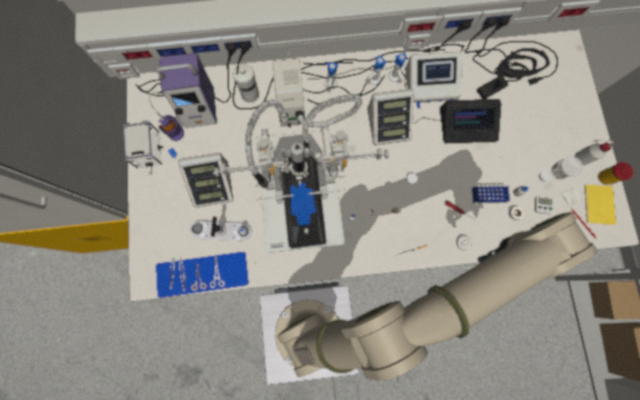

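View pics/scene0.png

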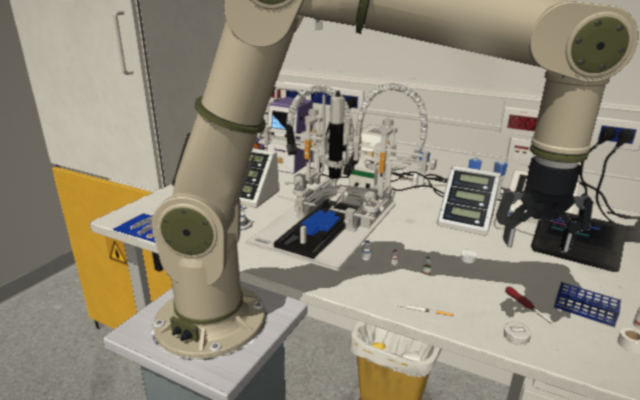

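The top view shows the row of vials at about (352,216), (371,210) and (396,210), the beaker at (411,178) and the carrier at (220,228). The scene view shows the vials at about (367,250), (395,258) and (427,265). I'll zoom in on these.

```bash
cat > h.py <<'E'
from station import *
import cv2,numpy as np
from scipy.spatial.transform import Rotation as R
def cam(n,s=None):
    c=calibration(n);K=np.array(c["camera_matrix"])
    if n!="wrist": return K,R.from_rotvec(c["rotation"]).as_matrix(),np.array(c["position"])
    s=s or read_state();H=np.array(c["hand_eye"]);T=np.eye(4)
    T[:3,:3]=R.from_rotvec(s["eef_rot"]).as_matrix();T[:3,3]=s["position"];M=T@H
    return K,M[:3,:3],M[:3,3]
def ray(C,uv,z):
    K,Rm,p=C;d=Rm@np.linalg.inv(K)@np.array([*uv,1.]);return p+d*(z-p[2])/d[2]
def proj(C,P):
    K,Rm,p=C;q=K@Rm.T@(np.array(P)-p);return q[:2]/q[2]
E
python3 - <<'E'
from h import *
C=cam("top");S=cam("scene")
for u in[(352,216),(371,210),(396,210),(411,178),(203,227),(220,228),(240,229)]:print(u,ray(C,u,0.03).round(3))
for u in[(367,250),(395,258),(427,265)]:print(u,ray(S,u,0.025).round(3))
t=cv2.imread("pics/top0.png");s=cv2.imread("pics/scene0.png")
r=lambda a,w,h:cv2.resize(a,(w,h),interpolation=cv2.INTER_CUBIC)
cv2.imwrite("pics/z0.png",np.hstack([r(t[195:255,180:260],400,300),r(t[165:225,340:420],400,300)]))
a=cv2.imread("pics/z0.png");b=r(s[225:285,345:451],530,300);b=cv2.copyMakeBorder(b,0,0,0,270,0)
cv2.imwrite("pics/z0.png",np.vstack([a,b]))
E
```

```text
(352, 216) [ 0.391 -0.207  0.03 ]
(371, 210) [ 0.405 -0.279  0.03 ]
(396, 210) [ 0.396 -0.37   0.03 ]
(411, 178) [ 0.509 -0.443  0.03 ]
(203, 227) [0.409 0.335 0.03 ]
(220, 228) [0.399 0.274 0.03 ]
(240, 229) [0.388 0.202 0.03 ]
(367, 250) [ 0.393 -0.205  0.025]
(395, 258) [ 0.39  -0.284  0.025]
(427, 265) [ 0.397 -0.366  0.025]
```

View pics/z0.png

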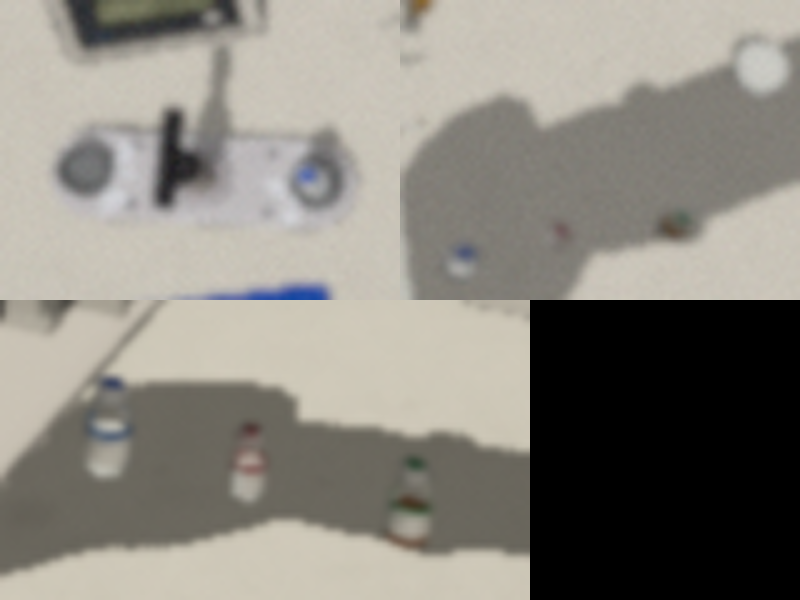

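Zoomed, the leftmost vial of the row (about x 0.393, y -0.206) has the same blue cap and ring as the vial aboard, so it is the loose one. The red vial is the smallest and the green one the medium. The empty cup is the left (+y) one, at top pixel (197,228.6). The handle bar is at (214,227) and the taken cup at (243.6,230.6).

Run:
```python
from h import *
s=read_state();M=R.from_rotvec(s["eef_rot"]).as_matrix();print(M.round(3))
C=cam("top")
e=ray(C,(197,228.6),.026);t=ray(C,(243,231.),.055);b=ray(C,(214,226.6),.122);print(e,t,b)
d=e-t;print("yaw",np.arctan2(-d[0],d[1]),np.hypot(*d[:2]),(e+t)/2)
def goto(P,xdir):
    # tool y down, tool x along xdir
    x=np.array([*xdir,0.]);x/=np.linalg.norm(x);y=np.array([0,0,-1.]);G=np.c_[x,y,np.cross(x,y)]
    return (M.T@(np.array(P)-s["position"])).round(4),R.from_matrix(M.T@G).as_rotvec().round(4),G[:,2]
for xd in [(0,1),(0,-1),(1,0)]: print(xd,goto((.393,-.206,.2),xd))
```

```text
[[-0.948 -0.     0.318]
 [-0.318  0.001 -0.948]
 [ 0.    -1.    -0.002]]
[0.4065639  0.35797317 0.026     ] [0.37546567 0.18818654 0.055     ] [0.39121593 0.27465131 0.122     ]
yaw -0.18115271118233278 0.17261112421131766 [0.39101479 0.27307985 0.0405    ]
(0, 1) (array([-0.307 ,  0.0077, -0.3042]), array([1.0000e-03, 1.8947e+00, 1.4000e-03]), array([-1.,  0.,  0.]))
(0, -1) (array([-0.307 ,  0.0077, -0.3042]), array([ 1.3000e-03, -1.2469e+00, -9.0000e-04]), array([1., 0., 0.]))
(1, 0) (array([-0.307 ,  0.0077, -0.3042]), array([ 4.0000e-04, -2.8177e+00, -2.1000e-03]), array([-0.,  1.,  0.]))
```

>>> step_arm(
  commands=[
    {"dx": -0.031,"dz": -0.03,"ay": -0.125},
    {"dx": -0.062,"dz": -0.061,"ay": -0.25},
    {"dx": -0.093,"dz": -0.091,"ay": -0.375},
    {"dx": -0.124,"dz": -0.122,"ay": -0.5},
    {"dx": -0.154,"dz": -0.152,"ay": -0.625},
    {"dx": -0.185,"dz": -0.183,"ay": -0.75},
    {"dx": -0.216,"dz": -0.213,"ay": -0.875},
    {"dx": -0.247,"dz": -0.244,"ay": -1.0},
    {"dx": -0.277,"dz": -0.274,"ay": -1.125},
    {"dx": -0.307,"dz": -0.304,"ay": -1.247},
    {"dx": -0.307,"dz": -0.304,"ay": -1.247},
    {"dx": -0.307,"dz": -0.304,"ay": -1.247},
  ],
  hand=0.0854,
)

```text
invalid input at $.commands[0]: expected keys dx, dy, dz, ax, ay, az
```

Run:
```python
from h import *
s=read_state();print({k:np.round(s[k],4).tolist() for k in("time_s","qpos","position","eef_rot","ft_force")})
im=grab_frame("wrist");cv2.imwrite("pics/w1.png",im[...,::-1])
C=cam("wrist",s)
print(proj(C,(.393,-.206,.0)),proj(C,(.393,-.206,.053)),proj(C,s["position"]))
```

```text
{'time_s': 0.15, 'qpos': [1.1841, 0.3841, 0.0164, 1.3709, -0.0063, 1.3882, -0.0465], 'position': [0.1988, -0.5921, 0.2072], 'eef_rot': [-0.3345, 2.0479, -2.0448], 'ft_force': [0.2852, 0.1611, 0.4275]}
[ -32.70320826 -181.82392143] [-107.3251868  -240.57408648] [311.79704791 237.90262555]
```

View pics/w1.png

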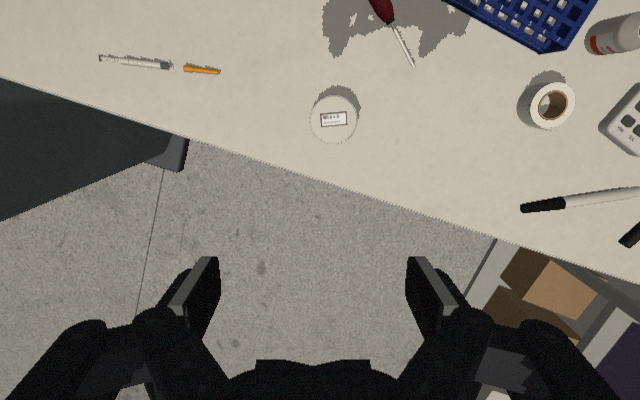

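This wrist frame is still from the start pose because the move was refused: every row needs all six keys. I'll resend it.

>>> step_arm(
  commands=[
    {"dx": -0.031,"dy": 0,"dz": -0.03,"ax": 0,"ay": -0.125,"az": 0},
    {"dx": -0.062,"dy": 0,"dz": -0.061,"ax": 0,"ay": -0.25,"az": 0},
    {"dx": -0.093,"dy": 0,"dz": -0.091,"ax": 0,"ay": -0.375,"az": 0},
    {"dx": -0.124,"dy": 0,"dz": -0.122,"ax": 0,"ay": -0.5,"az": 0},
    {"dx": -0.154,"dy": 0,"dz": -0.152,"ax": 0,"ay": -0.625,"az": 0},
    {"dx": -0.185,"dy": 0,"dz": -0.183,"ax": 0,"ay": -0.75,"az": 0},
    {"dx": -0.216,"dy": 0,"dz": -0.213,"ax": 0,"ay": -0.875,"az": 0},
    {"dx": -0.247,"dy": 0,"dz": -0.244,"ax": 0,"ay": -1.0,"az": 0},
    {"dx": -0.277,"dy": 0,"dz": -0.274,"ax": 0,"ay": -1.125,"az": 0},
    {"dx": -0.307,"dy": 0,"dz": -0.304,"ax": 0,"ay": -1.247,"az": 0},
    {"dx": -0.307,"dy": 0,"dz": -0.304,"ax": 0,"ay": -1.247,"az": 0},
    {"dx": -0.307,"dy": 0,"dz": -0.304,"ax": 0,"ay": -1.247,"az": 0},
  ],
  hand=0.0854,
)

```text
time_s: 1.7
position: [0.3929, -0.2071, 0.208]
eef_rot: [-1.209, 1.21, -1.21]
ft_force: [-1.2, -1.5, -0.3]
opening: 1.001
```

Run:
```python
from h import *
s=read_state();print({k:np.round(s[k],4).tolist() for k in("time_s","qpos","position","eef_rot","ft_force")})
im=grab_frame("wrist");cv2.imwrite("pics/w2.png",im[...,::-1])
C=cam("wrist",s)
print(proj(C,(.393,-.206,.0)),proj(C,(.393,-.206,.053)),proj(C,s["position"]))
```

```text
{'time_s': 1.7, 'qpos': [0.8191, 0.0093, -0.4057, 1.8181, 0.0041, 1.3151, 0.4114], 'position': [0.3929, -0.2071, 0.208], 'eef_rot': [-1.2091, 1.21, -1.21], 'ft_force': [-1.1519, -1.5152, -0.3096]}
[313.01087919 160.15676744] [313.10603097 170.88019766] [313.49259669 238.05228572]
```

View pics/w2.png

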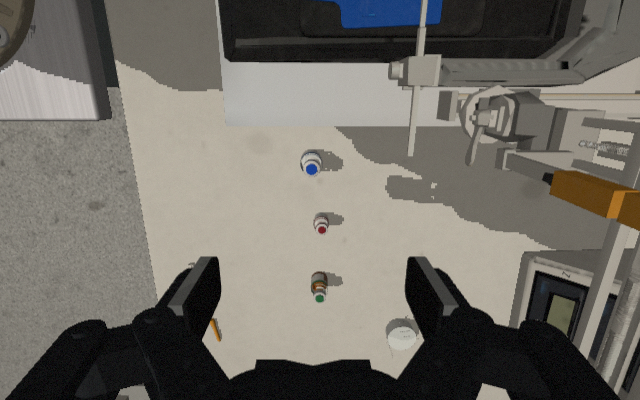

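The wrist view shows the blue-capped vial with its cap at about (312,170), as projected. The red vial is at (321,225), the green at (319,290), and nothing is under the fingers.

Run:
```python
from h import *
im=cv2.imread("pics/w2.png");hsv=cv2.cvtColor(im,cv2.COLOR_BGR2HSV)
m=cv2.inRange(hsv,(100,120,60),(130,255,255));m[:140]=0;m[190:]=0
n,l,st,c=cv2.connectedComponentsWithStats(m);print(st[1:],c[1:])
s=read_state();C=cam("wrist",s)
for k in range(1,n):
  if st[k,4]>15:
    p=ray(C,c[k],.053);print(p);M=R.from_rotvec(s["eef_rot"]).as_matrix()
    print("tool shift to TCP z .018:",M.T@(np.array([p[0],p[1],.018])-s["position"]),M.round(3))
```

```text
[[306 164  11  11  90]] [[311.1        168.94444444]]
[ 0.39072914 -0.20441447  0.053     ]
tool shift to TCP z .018: [-0.0031459   0.18991667 -0.00188716] [[-0.002 -0.     1.   ]
 [-1.    -0.    -0.002]
 [ 0.    -1.    -0.   ]]
```

>>> step_arm(
  commands=[
    {"dx": -0.003,"dy": 0.03,"dz": -0.002,"ax": 0,"ay": 0,"az": 0},
    {"dx": -0.003,"dy": 0.065,"dz": -0.002,"ax": 0,"ay": 0,"az": 0},
    {"dx": -0.003,"dy": 0.1,"dz": -0.002,"ax": 0,"ay": 0,"az": 0},
    {"dx": -0.003,"dy": 0.135,"dz": -0.002,"ax": 0,"ay": 0,"az": 0},
    {"dx": -0.003,"dy": 0.165,"dz": -0.002,"ax": 0,"ay": 0,"az": 0},
    {"dx": -0.003,"dy": 0.185,"dz": -0.002,"ax": 0,"ay": 0,"az": 0},
    {"dx": -0.003,"dy": 0.192,"dz": -0.002,"ax": 0,"ay": 0,"az": 0},
    {"dx": -0.003,"dy": 0.192,"dz": -0.002,"ax": 0,"ay": 0,"az": 0},
    {"dx": -0.003,"dy": 0.192,"dz": -0.002,"ax": 0,"ay": 0,"az": 0},
  ],
)

```text
time_s: 2.88
position: [0.3918, -0.2042, 0.0169]
eef_rot: [-1.209, 1.208, -1.211]
ft_force: [0.1, 0.8, -0.0]
opening: 0.999
```

>>> step_arm(
  commands=[
    {"dx": 0,"dy": 0,"dz": 0,"ax": 0,"ay": 0,"az": 0},
    {"dx": 0,"dy": 0,"dz": 0,"ax": 0,"ay": 0,"az": 0},
    {"dx": 0,"dy": 0,"dz": 0,"ax": 0,"ay": 0,"az": 0},
    {"dx": 0,"dy": 0,"dz": 0,"ax": 0,"ay": 0,"az": 0},
    {"dx": 0,"dy": 0,"dz": 0,"ax": 0,"ay": 0,"az": 0},
    {"dx": 0,"dy": 0,"dz": 0,"ax": 0,"ay": 0,"az": 0},
  ],
  hand=0.015,
  grip_force=25,
)

```text
time_s: 3.62
position: [0.3913, -0.2036, 0.0161]
eef_rot: [-1.209, 1.209, -1.209]
ft_force: [-0.3, 0.3, 1.6]
opening: 0.185
```

Run:
```python
from h import *
s=read_state();print({k:np.round(s[k],4).tolist() for k in("time_s","qpos","position","eef_rot","ft_force","opening")})
im=grab_frame("wrist");cv2.imwrite("pics/w3.png",im[...,::-1])
```

```text
{'time_s': 3.625, 'qpos': [0.7821, 0.224, -0.4103, 2.0651, 0.1158, 0.8736, 0.3066], 'position': [0.3913, -0.2036, 0.0161], 'eef_rot': [-1.2091, 1.2089, -1.2093], 'ft_force': [-0.2798, 0.2507, 1.5787], 'opening': 0.1853}
```

View pics/w3.png

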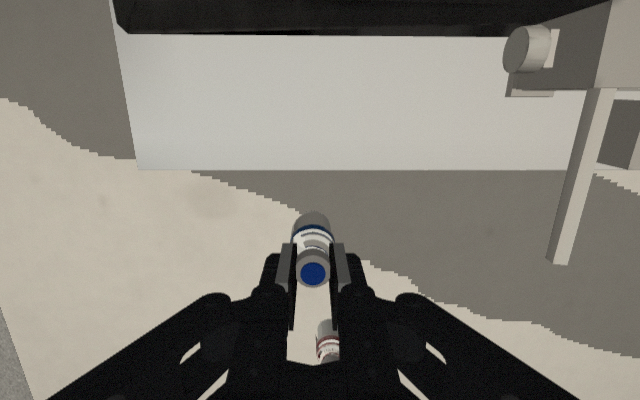

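The wrist view shows the vial centred and upright between the pads, cap at (312,272). The opening reads 0.185, nearer the 17 mm cap than the 24 mm body, so I'll zoom in.

Run:
```python
from h import *
s=read_state();print(s["time_s"],s["opening"])
im=cv2.imread("pics/w3.png")[200:370,230:400];cv2.imwrite("pics/w3z.png",cv2.resize(im,(595,595),interpolation=cv2.INTER_CUBIC))
C=cam("wrist",s);M=R.from_rotvec(s["eef_rot"]).as_matrix();P=lambda x,y,z:proj(C,s["position"]+M@np.array([x,y,z])).round(1)
for y in(0,-.01,-.019,-.03,-.037,-.045):print(y,P(-.011,y,-.012),P(-.011,y,.012),P(-.011,y,.0085),P(.011,y,.012))
```

```text
3.675 0.18383498545999252
0 [291.9 220. ] [335.2 220. ] [328.9 220. ] [334.3 255.4]
-0.01 [290.7 227.3] [336.4 227.3] [329.8 227.3] [335.5 264.4]
-0.019 [289.6 234.6] [337.7 234.6] [330.7 234.6] [336.7 273.2]
-0.03 [288.  244.7] [339.5 244.7] [332.  244.7] [338.3 285.4]
-0.037 [286.9 251.8] [340.8 251.8] [332.9 251.8] [339.5 294.1]
-0.045 [285.4 260.9] [342.4 260.9] [334.1 260.9] [340.9 304.9]
```

View pics/w3z.png

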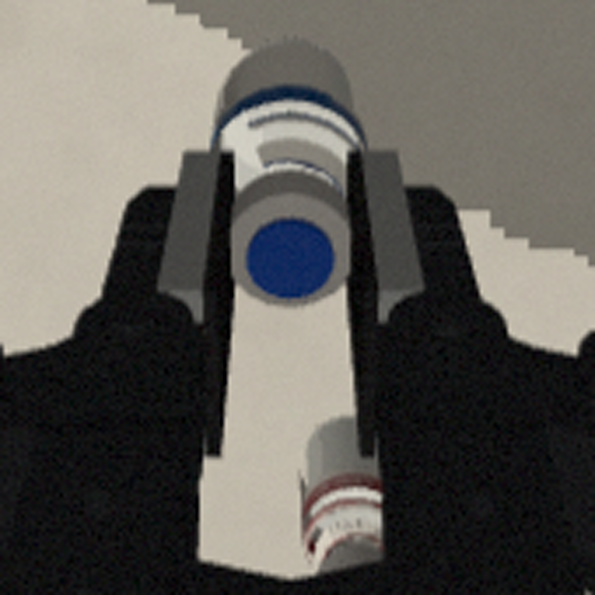

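The visible pad ends sit at row 243, which projects to about 28 mm behind the TCP. Together with the 16 mm opening, that suggests the pads are on the cap. I'll reopen, go 12 mm lower (still clear of the bench) and grip again.

>>> step_arm(
  commands=[
    {"dx": 0,"dy": 0,"dz": 0,"ax": 0,"ay": 0,"az": 0},
    {"dx": 0,"dy": 0,"dz": 0,"ax": 0,"ay": 0,"az": 0},
    {"dx": 0,"dy": 0,"dz": 0,"ax": 0,"ay": 0,"az": 0},
    {"dx": 0,"dy": 0.003,"dz": 0,"ax": 0,"ay": 0,"az": 0},
    {"dx": 0,"dy": 0.006,"dz": 0,"ax": 0,"ay": 0,"az": 0},
    {"dx": 0,"dy": 0.009,"dz": 0,"ax": 0,"ay": 0,"az": 0},
    {"dx": 0,"dy": 0.012,"dz": 0,"ax": 0,"ay": 0,"az": 0},
    {"dx": 0,"dy": 0.012,"dz": 0,"ax": 0,"ay": 0,"az": 0},
  ],
  hand=0.06,
)

```text
time_s: 4.68
position: [0.391, -0.2035, 0.0037]
eef_rot: [-1.209, 1.21, -1.209]
ft_force: [-0.2, -0.2, -0.5]
opening: 0.699
```

>>> step_arm(
  commands=[
    {"dx": 0,"dy": 0,"dz": 0,"ax": 0,"ay": 0,"az": 0},
    {"dx": 0,"dy": 0,"dz": 0,"ax": 0,"ay": 0,"az": 0},
    {"dx": 0,"dy": 0,"dz": 0,"ax": 0,"ay": 0,"az": 0},
    {"dx": 0,"dy": 0,"dz": 0,"ax": 0,"ay": 0,"az": 0},
    {"dx": 0,"dy": 0,"dz": 0,"ax": 0,"ay": 0,"az": 0},
    {"dx": 0,"dy": 0,"dz": 0,"ax": 0,"ay": 0,"az": 0},
  ],
  hand=0.01,
  grip_force=30,
)

```text
time_s: 5.42
position: [0.3914, -0.2037, 0.0042]
eef_rot: [-1.209, 1.209, -1.21]
ft_force: [-0.7, 0.8, 5.2]
opening: 0.252
```

Run:
```python
from h import *
s=read_state();print({k:np.round(s[k],4).tolist() for k in("time_s","qpos","position","ft_force","opening")})
im=grab_frame("wrist");cv2.imwrite("pics/w4.png",im[...,::-1])
h=cv2.cvtColor(im,cv2.COLOR_RGB2HSV);m=cv2.inRange(h,(100,120,60),(130,255,255));n,l,st,c=cv2.connectedComponentsWithStats(m)
for k in range(1,n):
  if st[k,4]>60:print(st[k],c[k])
C=cam("wrist",s);print(proj(C,np.r_[s["position"][:2],.053]))
```

```text
{'time_s': 5.425, 'qpos': [0.7771, 0.2443, -0.4069, 2.0743, 0.1283, 0.8459, 0.2958], 'position': [0.3914, -0.2037, 0.0042], 'ft_force': [-0.7382, 0.8063, 5.2478], 'opening': 0.2524}
[300 277  27  24 507] [312.74358974 288.62721893]
[313.94968602 288.55929149]
```

The opening is now 0.252, so the pads are on the 24 mm body and the vial hasn't moved. I'll lift and turn the jaws along y. That puts the camera on the robot side, away from the stereotax.

>>> step_arm(
  commands=[
    {"dx": 0,"dy": -0.015,"dz": 0,"ax": 0,"ay": 0,"az": 0},
    {"dx": 0,"dy": -0.05,"dz": 0,"ax": 0,"ay": 0,"az": 0},
    {"dx": 0,"dy": -0.09,"dz": 0,"ax": 0,"ay": -0.15,"az": 0},
    {"dx": 0,"dy": -0.13,"dz": 0,"ax": 0,"ay": -0.32,"az": 0},
    {"dx": 0,"dy": -0.17,"dz": 0,"ax": 0,"ay": -0.49,"az": 0},
    {"dx": 0,"dy": -0.2,"dz": 0,"ax": 0,"ay": -0.66,"az": 0},
    {"dx": 0,"dy": -0.2,"dz": 0,"ax": 0,"ay": -0.83,"az": 0},
    {"dx": 0,"dy": -0.2,"dz": 0,"ax": 0,"ay": -1.0,"az": 0},
    {"dx": 0,"dy": -0.2,"dz": 0,"ax": 0,"ay": -1.17,"az": 0},
    {"dx": 0,"dy": -0.2,"dz": 0,"ax": 0,"ay": -1.35,"az": 0},
    {"dx": 0,"dy": -0.2,"dz": 0,"ax": 0,"ay": -1.5,"az": 0},
    {"dx": 0,"dy": -0.2,"dz": 0,"ax": 0,"ay": -1.57,"az": 0},
  ],
)

```text
time_s: 6.98
position: [0.391, -0.2032, 0.2046]
eef_rot: [-1.571, -0.003, 0.002]
ft_force: [0.3, -0.7, -0.7]
opening: 0.255
```

Run:
```python
from h import *
s=read_state();print({k:np.round(s[k],4).tolist() for k in("time_s","qpos","position","eef_rot","ft_force","opening")})
print(R.from_rotvec(s["eef_rot"]).as_matrix().round(3))
im=grab_frame("wrist");cv2.imwrite("pics/w5.png",im[...,::-1])
im=grab_frame("scene");cv2.imwrite("pics/s5.png",im[...,::-1])
a=cv2.imread("pics/w5.png");b=cv2.imread("pics/s5.png")
cv2.imwrite("pics/m5.png",np.hstack([cv2.resize(b[100:340,250:570],(400,300)),cv2.resize(a[140:320,200:440],(400,300))]))
```

```text
{'time_s': 6.975, 'qpos': [0.863, 0.0051, -0.4534, 1.8296, 0.0022, 1.3073, 1.9831], 'position': [0.391, -0.2032, 0.2046], 'eef_rot': [-1.5707, -0.0027, 0.0024], 'ft_force': [0.3337, -0.6898, -0.7372], 'opening': 0.2553}
[[ 1.     0.    -0.003]
 [ 0.003  0.     1.   ]
 [ 0.    -1.     0.   ]]
```

View pics/m5.png

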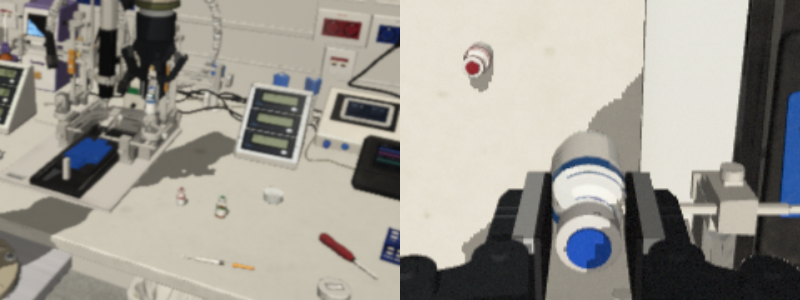

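The scene and wrist crops show the vial held upright by the body, clear of everything; the red and green vials haven't moved. Next I'll carry it past in front of the stereotax. The tool axes are now dx = +x, dz = +y and dy = down.

>>> step_arm(
  commands=[
    {"dx": 0.0,"dy": -0.01,"dz": 0.015,"ax": 0,"ay": 0,"az": 0},
    {"dx": 0.002,"dy": -0.02,"dz": 0.04,"ax": 0,"ay": 0,"az": 0},
    {"dx": 0.004,"dy": -0.025,"dz": 0.07,"ax": 0,"ay": 0,"az": 0},
    {"dx": 0.006,"dy": -0.025,"dz": 0.1,"ax": 0,"ay": 0,"az": 0},
    {"dx": 0.008,"dy": -0.025,"dz": 0.13,"ax": 0,"ay": 0,"az": 0},
    {"dx": 0.01,"dy": -0.025,"dz": 0.16,"ax": 0,"ay": 0,"az": 0},
    {"dx": 0.01,"dy": -0.025,"dz": 0.185,"ax": 0,"ay": 0,"az": 0},
    {"dx": 0.01,"dy": -0.025,"dz": 0.2,"ax": 0,"ay": 0,"az": 0},
  ],
)

```text
time_s: 8.07
position: [0.4012, -0.0015, 0.2298]
eef_rot: [-1.571, -0.001, -0.0]
ft_force: [0.4, 0.6, -0.0]
opening: 0.256
```

>>> step_arm(
  commands=[
    {"dx": 0.0,"dy": 0,"dz": 0.015,"ax": 0,"ay": 0,"az": 0},
    {"dx": 0.0,"dy": 0,"dz": 0.04,"ax": 0,"ay": 0,"az": 0},
    {"dx": 0.0,"dy": 0,"dz": 0.07,"ax": 0,"ay": 0,"az": 0},
    {"dx": -0.002,"dy": 0,"dz": 0.105,"ax": 0,"ay": 0,"az": 0},
    {"dx": -0.004,"dy": 0,"dz": 0.14,"ax": 0,"ay": 0,"az": 0},
    {"dx": -0.006,"dy": 0,"dz": 0.175,"ax": 0,"ay": 0,"az": 0},
    {"dx": -0.008,"dy": 0,"dz": 0.21,"ax": 0,"ay": 0,"az": 0},
    {"dx": -0.01,"dy": 0,"dz": 0.245,"ax": 0,"ay": 0,"az": 0},
    {"dx": -0.01,"dy": 0,"dz": 0.275,"ax": 0,"ay": 0,"az": 0},
    {"dx": -0.01,"dy": 0,"dz": 0.295,"ax": 0,"ay": 0,"az": 0},
    {"dx": -0.01,"dy": 0,"dz": 0.3,"ax": 0,"ay": 0,"az": 0},
    {"dx": -0.01,"dy": 0,"dz": 0.3,"ax": 0,"ay": 0,"az": 0},
  ],
)

```text
time_s: 9.57
position: [0.3916, 0.2961, 0.2289]
eef_rot: [-1.571, 0.001, -0.0]
ft_force: [0.4, -0.8, -0.8]
opening: 0.253
```

Run:
```python
from h import *
s=read_state();print({k:np.round(s[k],4).tolist() for k in("time_s","qpos","position","eef_rot","ft_force","opening")})
im=grab_frame("wrist");cv2.imwrite("pics/w6.png",im[...,::-1])
C=cam("wrist",s)
for P in[(.4066,.358,.026),(.3754,.188,.026),(.391,.2745,.122)]:print(proj(C,P))
```

```text
{'time_s': 9.575, 'qpos': [0.2419, 0.2093, -1.0823, 1.6564, 0.1873, 1.3894, 0.7044], 'position': [0.3916, 0.2961, 0.2289], 'eef_rot': [-1.5709, 0.0012, -0.0003], 'ft_force': [0.3709, -0.78, -0.7727], 'opening': 0.2533}
[365.55241329 175.37013283]
[219.02682896 149.12042632]
[288.74539402 185.67476165]
```

View pics/w6.png

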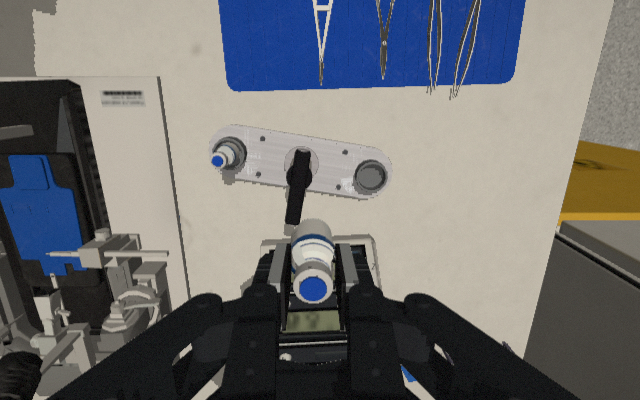

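The wrist view shows the empty cup at about (370,178), the handle bar from (302,150) to (292,222), the vial aboard with its cap at (217,161), and the held vial upright. Next I'll measure these numerically.

Run:
```python
from h import *
s=read_state();C=cam("wrist",s)
im=cv2.imread("pics/w6.png");g=cv2.cvtColor(im,cv2.COLOR_BGR2GRAY);h=cv2.cvtColor(im,cv2.COLOR_BGR2HSV)
print(g[160:198:2,346:394:3])
crop=np.zeros_like(g);crop[152:202,345:396]=1
for th in(110,130,150):
  m=((g<th)&(crop>0)).astype(np.uint8);n,l,st,c=cv2.connectedComponentsWithStats(m)
  k=1+np.argmax(st[1:,4]);ct=max(cv2.findContours((l==k).astype(np.uint8),0,2)[0],key=cv2.contourArea)
  e=cv2.fitEllipse(cv2.convexHull(ct));print(th,st[k],e,ray(C,e[0],.026))
m=cv2.inRange(h,(100,120,60),(130,255,255));n,l,st,c=cv2.connectedComponentsWithStats(m)
for k in range(1,n):
  if 40<st[k,4]<900:print("blue",st[k],c[k],ray(C,c[k],.066))
m=((g<45)).astype(np.uint8);m[:140]=0;m[226:]=0;m[:,:275]=0;m[:,330:]=0
y,x=np.nonzero(m);print("bar",x.min(),x.max(),y.min(),y.max())
for v in range(144,226,6):
  xs=np.nonzero(m[v])[0]; print(v,xs.min() if len(xs) else 0,xs.max() if len(xs) else 0)
```

```text
[[176 177 180 178 178 179 141  89  67  92 129 182 180 178 181 188]
 [183 179 181 177 176 129  62  65 108 104  94 129 176 180 178 187]
 [180 178 179 178 145  61  94 105  91  77  97 110 136 173 173 164]
 [189 187 180 178  53  86  99  67  65  67  65  68 109 176 176 177]
 [189 190 182 185  52 107  65  95  97  96  66  65  78 152 172 172]
 [172 182 175  98  77  70 107 107 104 105  97  64  50 108 174 176]
 [173 175 171  58 107 108 106 106 105 106 105  74  63  97 176 179]
 [173 174 175  46 107 107 107 108 109 104 107  70  65  79 175 179]
 [175 184 183  42 102 106 107 108 108 106 106 105  64  73 169 176]
 [194 196 198  57  95 110 106 109 106 107 109 106  50  64 174 181]
 [199 200 189  98 101 108 106 107 105 108 105 104  49 102 167 182]
 [203 186 186 107 106 107 109 107 108 105 105  98  42 103 180 187]
 [203 189 116 107 103  75 105 109 109 107 110  61  69 134 175 188]
 [192 191 187 107 103 105  82 110 109 102  64  61 106 174 183 186]
 [205 208 186 106 108  89  89  68  73  66  60  99 163 177 186 186]
 [196 213 185 117 109 105 103 105 102 105 108 150 173 186 185 186]
 [173 193 180 178 114 108 10
[... 953 characters left out ...]
83] [321.66120219  23.29508197] [0.25333725 0.30349267 0.066     ]
blue [456  13  18  72 332] [464.05120482  53.24698795] [0.27863692 0.4371189  0.066     ]
blue [212 156  11  10  89] [217.06741573 160.62921348] [0.38059296 0.19604717 0.066     ]
blue [296 234  30   9 102] [310.88235294 237.31372549] [0.4680768  0.29302434 0.066     ]
blue [300 277  27  24 505] [312.72079208 288.58415842] [0.53491653 0.29500881 0.066     ]
blue [401 366  16  16  92] [407.7826087  374.70652174] [0.66659125 0.41971219 0.066     ]
bar 286 311 150 224
144 0 0
150 297 297
156 295 309
162 294 309
168 290 308
174 287 311
180 287 311
186 290 307
192 289 304
198 288 303
204 288 301
210 287 300
216 286 299
222 286 298
```

Run:
```python
from h import *
s=read_state();C=cam("wrist",s)
im=cv2.imread("pics/w6.png")[145:205,335:405];im=cv2.resize(im,None,fx=8,fy=8,interpolation=cv2.INTER_CUBIC)
def ring(c,r,z,col):
  t=np.linspace(0,2*np.pi,80)
  p=[(proj(C,(c[0]+r*np.cos(a),c[1]+r*np.sin(a),z))-[335-.5,145-.5])*8 for a in t]
  cv2.polylines(im,[np.array(p).astype(int)],True,col,1)
c=(.4085,.362)
ring(c,.019,.026,(0,0,255));ring(c,.016,.026,(0,255,0));ring(c,.016,.013,(255,0,0));ring(c,.019,.010,(0,255,255))
cv2.imwrite("pics/w6z.png",im)
print("bar ends",ray(C,(303,150.5),.122),ray(C,(292,225),.122))
```

```text
bar ends [0.36007491 0.28691956 0.122     ] [0.42886784 0.27609453 0.122     ]
```

View pics/w6z.png

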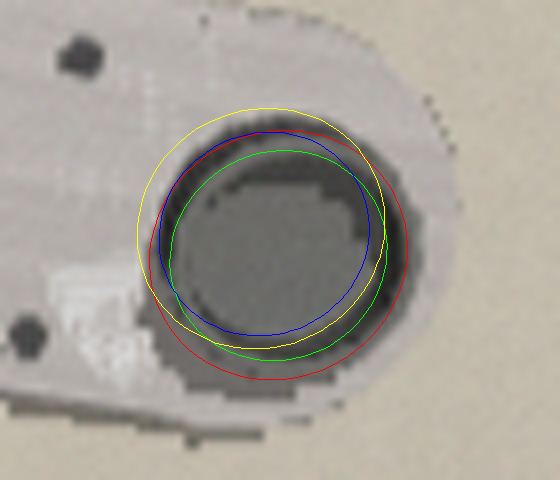

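The zoom shows the true rim a little right of and below my overlay, about +1.5 mm in x and +2 mm in y. That puts the cup centre at about (0.409, 0.364). The bar centre is about (0.3945, 0.2815) and the carrier yaw about -0.16. I'll move over the cup and descend partway.

>>> step_arm(
  commands=[
    {"dx": 0.006,"dy": 0,"dz": 0.02,"ax": 0,"ay": 0,"az": 0},
    {"dx": 0.012,"dy": 0.0,"dz": 0.045,"ax": 0,"ay": 0,"az": 0},
    {"dx": 0.017,"dy": 0.01,"dz": 0.065,"ax": 0,"ay": 0,"az": 0},
    {"dx": 0.0175,"dy": 0.04,"dz": 0.068,"ax": 0,"ay": 0,"az": 0},
    {"dx": 0.0175,"dy": 0.075,"dz": 0.068,"ax": 0,"ay": 0,"az": 0},
    {"dx": 0.0175,"dy": 0.11,"dz": 0.068,"ax": 0,"ay": 0,"az": 0},
    {"dx": 0.0175,"dy": 0.14,"dz": 0.068,"ax": 0,"ay": 0,"az": 0},
    {"dx": 0.0175,"dy": 0.16,"dz": 0.068,"ax": 0,"ay": 0,"az": 0},
    {"dx": 0.0175,"dy": 0.17,"dz": 0.068,"ax": 0,"ay": 0,"az": 0},
    {"dx": 0.0175,"dy": 0.17,"dz": 0.068,"ax": 0,"ay": 0,"az": 0},
    {"dx": 0.0175,"dy": 0.17,"dz": 0.068,"ax": 0,"ay": 0,"az": 0},
  ],
)

```text
time_s: 11.0
position: [0.4096, 0.365, 0.0601]
eef_rot: [-1.57, -0.0, -0.002]
ft_force: [0.7, -0.1, -0.3]
opening: 0.253
```

Run:
```python
from h import *
s=read_state();print({k:np.round(s[k],4).tolist() for k in("time_s","position","eef_rot","ft_force","opening")})
im=grab_frame("wrist");cv2.imwrite("pics/w7.png",im[...,::-1])
im=im[...,::-1].copy();C=cam("wrist",s)
def ring(c,r,z,col):
  p=[proj(C,(c[0]+r*np.cos(a),c[1]+r*np.sin(a),z)) for a in np.linspace(0,2*np.pi,80)]
  cv2.polylines(im,[(np.array(p)*16+8).astype(int)],True,col,1,cv2.LINE_8,4)
p=s["position"]
ring((.409,.3643),.019,.026,(0,0,255));ring((.409,.3643),.019,.010,(0,255,255));ring(p[:2],.012,p[2]-.004,(0,255,0));ring(p[:2],.0085,p[2]+.049,(0,255,0))
cv2.imwrite("pics/w7z.png",cv2.resize(im[130:330,200:430],None,fx=3,fy=3,interpolation=cv2.INTER_CUBIC))
```

```text
{'time_s': 11.0, 'position': [0.4096, 0.365, 0.0601], 'eef_rot': [-1.5697, -0.0004, -0.0016], 'ft_force': [0.6932, -0.0684, -0.3222], 'opening': 0.2525}
```

View pics/w7z.png

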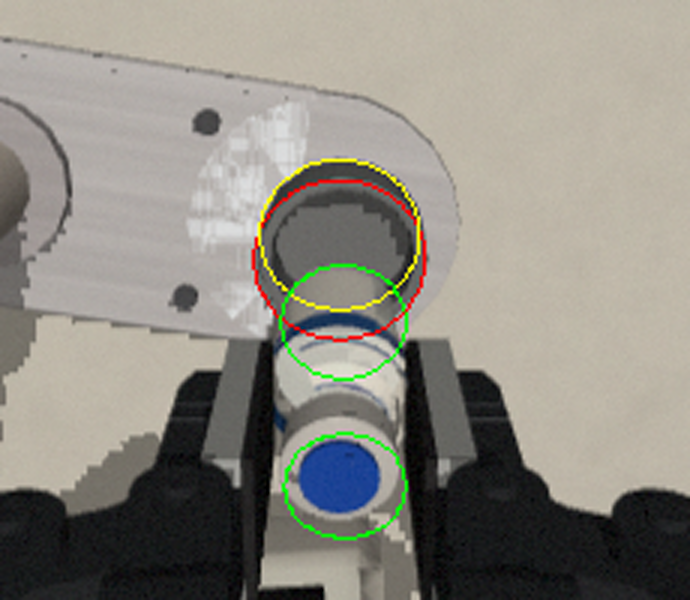

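The overlay fits: the cup coincides with the projected rings and the vial is centred over it within about 1 mm. I'll insert slowly.

>>> step_arm(
  commands=[
    {"dx": 0,"dy": 0.01,"dz": 0,"ax": 0,"ay": 0,"az": 0},
    {"dx": 0,"dy": 0.018,"dz": 0,"ax": 0,"ay": 0,"az": 0},
    {"dx": 0,"dy": 0.024,"dz": 0,"ax": 0,"ay": 0,"az": 0},
    {"dx": 0,"dy": 0.03,"dz": 0,"ax": 0,"ay": 0,"az": 0},
    {"dx": 0,"dy": 0.035,"dz": 0,"ax": 0,"ay": 0,"az": 0},
    {"dx": 0,"dy": 0.039,"dz": 0,"ax": 0,"ay": 0,"az": 0},
    {"dx": 0,"dy": 0.042,"dz": 0,"ax": 0,"ay": 0,"az": 0},
    {"dx": 0,"dy": 0.042,"dz": 0,"ax": 0,"ay": 0,"az": 0},
    {"dx": 0,"dy": 0.042,"dz": 0,"ax": 0,"ay": 0,"az": 0},
  ],
)

```text
time_s: 12.18
position: [0.4093, 0.3645, 0.0174]
eef_rot: [-1.571, 0.0, -0.001]
ft_force: [0.5, -0.7, 3.2]
opening: 0.257
```

About 3 N of light floor contact at the expected depth. I'll release and back straight up.

>>> step_arm(
  commands=[
    {"dx": 0,"dy": 0,"dz": 0,"ax": 0,"ay": 0,"az": 0},
    {"dx": 0,"dy": 0,"dz": 0,"ax": 0,"ay": 0,"az": 0},
    {"dx": 0,"dy": 0,"dz": 0,"ax": 0,"ay": 0,"az": 0},
    {"dx": 0,"dy": 0,"dz": 0,"ax": 0,"ay": 0,"az": 0},
    {"dx": 0,"dy": -0.01,"dz": 0,"ax": 0,"ay": 0,"az": 0},
    {"dx": 0,"dy": -0.03,"dz": 0,"ax": 0,"ay": 0,"az": 0},
    {"dx": 0,"dy": -0.06,"dz": 0,"ax": 0,"ay": 0,"az": 0},
    {"dx": 0,"dy": -0.1,"dz": 0,"ax": 0,"ay": 0,"az": 0},
    {"dx": 0,"dy": -0.15,"dz": 0,"ax": 0,"ay": 0,"az": 0},
    {"dx": 0,"dy": -0.2,"dz": 0,"ax": 0,"ay": 0,"az": 0},
    {"dx": 0,"dy": -0.2,"dz": 0,"ax": 0,"ay": 0,"az": 0},
    {"dx": 0,"dy": -0.2,"dz": 0,"ax": 0,"ay": 0,"az": 0},
  ],
  hand=0.05,
)

```text
time_s: 13.68
position: [0.409, 0.3643, 0.2176]
eef_rot: [-1.571, -0.0, -0.001]
ft_force: [0.6, -0.1, -0.5]
opening: 0.586
```

Run:
```python
from h import *
s=read_state();print({k:np.round(s[k],4).tolist() for k in("time_s","qpos","position","eef_rot","ft_force","opening")})
im=grab_frame("wrist");cv2.imwrite("pics/w8.png",im[...,::-1])
C=cam("wrist",s);h=cv2.cvtColor(im,cv2.COLOR_RGB2HSV);g=cv2.cvtColor(im,cv2.COLOR_RGB2GRAY)
m=cv2.inRange(h,(100,120,60),(130,255,255));n,l,st,c=cv2.connectedComponentsWithStats(m)
for k in range(1,n):
  if 40<st[k,4]<300:
    p=ray(C,c[k],.066)
    if .33<p[0]<.46:print("blue",st[k],c[k],p)
m=((g<45)).astype(np.uint8);a=proj(C,(.3945,.2815,.122));print("bar pred",a)
u,v=a.astype(int);m[:,:u-60]=0;m[:,u+50:]=0;m[:v-60]=0;m[v+60:]=0
n,l,st,c=cv2.connectedComponentsWithStats(m);k=1+np.argmax(st[1:,4]);print(st[k],c[k])
ct=max(cv2.findContours((l==k).astype(np.uint8),0,2)[0],key=cv2.contourArea);print(cv2.minAreaRect(ct))
for vv in range(v-50,v+50,6):
  xs=np.nonzero(l[vv]==k)[0]
  if len(xs):print(vv,xs.min(),xs.max(),ray(C,((xs.min()+xs.max())/2,vv),.122).round(4))
```

```text
{'time_s': 13.675, 'qpos': [0.0271, 0.3798, -1.0509, 1.5368, 0.3324, 1.4171, 0.5262], 'position': [0.409, 0.3643, 0.2176], 'eef_rot': [-1.5707, -0.0003, -0.0013], 'ft_force': [0.6441, -0.1289, -0.4516], 'opening': 0.586}
blue [137 141  12  11  99] [142.93939394 145.52525253] [0.3805793  0.19664246 0.066     ]
blue [308 169  11  10  88] [312.82954545 173.27272727] [0.40877581 0.36408553 0.066     ]
bar pred [213.90057323 173.26092915]
[ 206  132   37   80 1697] [219.53506187 169.22156747]
((224.38938903808594, 172.15928649902344), (34.190765380859375, 78.75849151611328), 3.814074993133545)
135 210 228 [0.3629 0.2886 0.122 ]
141 210 227 [0.3677 0.2878 0.122 ]
147 209 227 [0.3725 0.2869 0.122 ]
153 209 238 [0.3775 0.291  0.122 ]
159 209 241 [0.3824 0.2918 0.122 ]
165 208 242 [0.3875 0.2914 0.122 ]
171 208 238 [0.3926 0.2893 0.122 ]
177 208 224 [0.3977 0.2829 0.122 ]
183 207 224 [0.4029 0.282  0.122 ]
189 207 223 [0.4082 0.2811 0.122 ]
195 207 223 [0.4136 0.2806 0.122 ]
201 206 222 [0.419  0.2792 0.122 ]
207 206 221 [0.4245 0.2783 0.122 ]
```

Both blue caps are at their expected cup positions: loose (0.4088, 0.3641), aboard (0.3806, 0.1966), 170 mm apart. So the vial stands centred and upright. The bar is at about (0.3946, 0.281), yaw -0.165. On this gripper the pads start about 28 mm behind the reported TCP, as the vial grips and placing showed, so I'll take TCP z of about 0.074 for the bar.

>>> step_arm(
  commands=[
    {"dx": -0.004,"dy": 0,"dz": -0.02,"ax": 0,"ay": 0.05,"az": 0},
    {"dx": -0.008,"dy": 0,"dz": -0.045,"ax": 0,"ay": 0.1,"az": 0},
    {"dx": -0.012,"dy": 0,"dz": -0.07,"ax": 0,"ay": 0.165,"az": 0},
    {"dx": -0.0145,"dy": 0,"dz": -0.083,"ax": 0,"ay": 0.165,"az": 0},
    {"dx": -0.0145,"dy": 0.0,"dz": -0.083,"ax": 0,"ay": 0.165,"az": 0},
    {"dx": -0.0145,"dy": 0.03,"dz": -0.083,"ax": 0,"ay": 0.165,"az": 0},
    {"dx": -0.0145,"dy": 0.06,"dz": -0.083,"ax": 0,"ay": 0.165,"az": 0},
    {"dx": -0.0145,"dy": 0.09,"dz": -0.083,"ax": 0,"ay": 0.165,"az": 0},
    {"dx": -0.0145,"dy": 0.12,"dz": -0.083,"ax": 0,"ay": 0.165,"az": 0},
    {"dx": -0.0145,"dy": 0.138,"dz": -0.083,"ax": 0,"ay": 0.165,"az": 0},
    {"dx": -0.0145,"dy": 0.144,"dz": -0.083,"ax": 0,"ay": 0.165,"az": 0},
    {"dx": -0.0145,"dy": 0.144,"dz": -0.083,"ax": 0,"ay": 0.165,"az": 0},
  ],
)

```text
time_s: 15.22
position: [0.3946, 0.2819, 0.0733]
eef_rot: [-1.566, 0.13, -0.13]
ft_force: [-0.5, 0.6, 0.6]
opening: 0.586
```

Run:
```python
from h import *
s=read_state();print({k:np.round(s[k],4).tolist() for k in("time_s","qpos","position","eef_rot","ft_force","opening")})
im=grab_frame("wrist");cv2.imwrite("pics/w9.png",im[...,::-1])
C=cam("wrist",s);g=cv2.cvtColor(im,cv2.COLOR_RGB2GRAY)
a=proj(C,(.3946,.281,.122));b=proj(C,s["position"]);print("bar pred",a,b)
for vv in range(200,330,8):
  print(vv,"".join("#" if x<35 else "+" if x<80 else "." for x in g[vv,220:410:2]))
```

```text
{'time_s': 15.225, 'qpos': [0.1612, 0.3573, -0.9924, 1.8884, 0.3387, 1.0764, 0.439], 'position': [0.3946, 0.2819, 0.0733], 'eef_rot': [-1.5664, 0.13, -0.1297], 'ft_force': [-0.5289, 0.6137, 0.619], 'opening': 0.5855}
bar pred [312.14484991 290.89732297] [313.72819618 239.69538445]
200 +++........................................................................................++++
208 +++....................................+#............##....................................+++.
216 +.....................................+################+.....................................+.
224 ......................................+#################.......................................
232 .............+++....................######################....................+++..............
240 ...................................+######################+....................................
248 ..................###..............########################..............##+...................
256 ................+####................####################................####..................
264 ...+#####.....
[... 181 characters left out ...]

280 #####+......#########+.................################.................#########+......######.
288 ####.......##########..................################.................+##########......+#####
296 ########...++#######...................################...................########+..+#########
304 ###################....................################....................####################
312 ##################.....................################.....................###################
320 #################......................+###############......................##################
328 ###############+.......................+###############...............++#######################
```

The bar, at columns 298–328, is centred between the open fingers. I'll close firmly.

>>> step_arm(
  commands=[
    {"dx": 0,"dy": 0,"dz": 0,"ax": 0,"ay": 0,"az": 0},
    {"dx": 0,"dy": 0,"dz": 0,"ax": 0,"ay": 0,"az": 0},
    {"dx": 0,"dy": 0,"dz": 0,"ax": 0,"ay": 0,"az": 0},
    {"dx": 0,"dy": 0,"dz": 0,"ax": 0,"ay": 0,"az": 0},
    {"dx": 0,"dy": 0,"dz": 0,"ax": 0,"ay": 0,"az": 0},
    {"dx": 0,"dy": 0,"dz": 0,"ax": 0,"ay": 0,"az": 0},
  ],
  hand=0.0,
  grip_force=80,
)

```text
time_s: 16.02
position: [0.3951, 0.2819, 0.0736]
eef_rot: [-1.566, 0.129, -0.131]
ft_force: [0.0, 0.2, 5.4]
opening: 0.146
```

Run:
```python
from h import *
s=read_state();print({k:np.round(s[k],4).tolist() for k in("time_s","position","ft_force","ft_torque","opening")})
```

```text
{'time_s': 16.025, 'position': [0.3951, 0.2819, 0.0736], 'ft_force': [0.0414, 0.2329, 5.4207], 'ft_torque': [0.1029, -0.0238, 0.043], 'opening': 0.1463}
```

>>> step_arm(
  commands=[
    {"dx": 0,"dy": -0.004,"dz": 0,"ax": 0,"ay": 0,"az": 0},
    {"dx": 0,"dy": -0.008,"dz": 0,"ax": 0,"ay": 0,"az": 0},
    {"dx": 0,"dy": -0.012,"dz": 0,"ax": 0,"ay": 0,"az": 0},
    {"dx": 0,"dy": -0.016,"dz": 0,"ax": 0,"ay": 0,"az": 0},
    {"dx": 0,"dy": -0.02,"dz": 0,"ax": 0,"ay": 0,"az": 0},
    {"dx": 0,"dy": -0.024,"dz": 0,"ax": 0,"ay": 0,"az": 0},
    {"dx": 0,"dy": -0.028,"dz": 0,"ax": 0,"ay": 0,"az": 0},
    {"dx": 0,"dy": -0.032,"dz": 0,"ax": 0,"ay": 0,"az": 0},
    {"dx": 0,"dy": -0.036,"dz": 0,"ax": 0,"ay": 0,"az": 0},
    {"dx": 0,"dy": -0.04,"dz": 0,"ax": 0,"ay": 0,"az": 0},
    {"dx": 0,"dy": -0.04,"dz": 0,"ax": 0,"ay": 0,"az": 0},
    {"dx": 0,"dy": -0.04,"dz": 0,"ax": 0,"ay": 0,"az": 0},
  ],
)

```text
time_s: 17.52
position: [0.3945, 0.2813, 0.1129]
eef_rot: [-1.567, 0.13, -0.13]
ft_force: [0.8, -0.3, -3.6]
opening: 0.147
```

Run:
```python
from h import *
s=read_state();print({k:np.round(s[k],4).tolist() for k in("time_s","position","ft_force","ft_torque","opening")})
```

```text
{'time_s': 17.525, 'position': [0.3945, 0.2813, 0.1129], 'ft_force': [0.8354, -0.2962, -3.6456], 'ft_torque': [0.0202, 0.0134, -0.0176], 'opening': 0.1474}
```

The wrist carries about 3.6 N and the moments are near zero, so the carrier hangs level. I'll continue up.

>>> step_arm(
  commands=[
    {"dx": 0,"dy": -0.004,"dz": 0,"ax": 0,"ay": 0,"az": 0},
    {"dx": 0,"dy": -0.012,"dz": 0,"ax": 0,"ay": 0,"az": 0},
    {"dx": 0,"dy": -0.022,"dz": 0,"ax": 0,"ay": 0,"az": 0},
    {"dx": 0,"dy": -0.032,"dz": 0,"ax": 0,"ay": 0,"az": 0},
    {"dx": 0,"dy": -0.042,"dz": 0,"ax": 0,"ay": 0,"az": 0},
    {"dx": 0,"dy": -0.052,"dz": 0,"ax": 0,"ay": 0,"az": 0},
    {"dx": 0,"dy": -0.062,"dz": 0,"ax": 0,"ay": 0,"az": 0},
    {"dx": 0,"dy": -0.071,"dz": 0,"ax": 0,"ay": 0,"az": 0},
    {"dx": 0,"dy": -0.079,"dz": 0,"ax": 0,"ay": 0,"az": 0},
    {"dx": 0,"dy": -0.083,"dz": 0,"ax": 0,"ay": 0,"az": 0},
    {"dx": 0,"dy": -0.085,"dz": 0,"ax": 0,"ay": 0,"az": 0},
    {"dx": 0,"dy": -0.085,"dz": 0,"ax": 0,"ay": 0,"az": 0},
  ],
)

```text
time_s: 19.02
position: [0.3945, 0.2813, 0.198]
eef_rot: [-1.567, 0.13, -0.13]
ft_force: [-0.1, -0.1, -4.4]
opening: 0.146
```

>>> step_arm(
  commands=[
    {"dx": 0,"dy": 0,"dz": 0,"ax": 0,"ay": 0,"az": 0},
    {"dx": 0,"dy": 0,"dz": 0,"ax": 0,"ay": 0,"az": 0},
    {"dx": 0,"dy": 0,"dz": 0,"ax": 0,"ay": 0,"az": 0},
    {"dx": 0,"dy": 0,"dz": 0,"ax": 0,"ay": 0,"az": 0},
    {"dx": 0,"dy": 0,"dz": 0,"ax": 0,"ay": 0,"az": 0},
    {"dx": 0,"dy": 0,"dz": 0,"ax": 0,"ay": 0,"az": 0},
    {"dx": 0,"dy": 0,"dz": 0,"ax": 0,"ay": 0,"az": 0},
    {"dx": 0,"dy": 0,"dz": 0,"ax": 0,"ay": 0,"az": 0},
  ],
)

```text
time_s: 20.02
position: [0.3946, 0.2814, 0.1981]
eef_rot: [-1.567, 0.13, -0.13]
ft_force: [-0.1, -0.1, -4.4]
opening: 0.148
```

Run:
```python
from h import *
s=read_state();print({k:np.round(s[k],4).tolist() for k in("time_s","position","joint_vel","ft_force","ft_torque","opening")})
im=grab_frame("wrist");sc=grab_frame("scene");tp=grab_frame("top")
C=cam("wrist",s);h=cv2.cvtColor(im,cv2.COLOR_RGB2HSV)
m=cv2.inRange(h,(100,120,60),(130,255,255));n,l,st,c=cv2.connectedComponentsWithStats(m)
B=[c[k] for k in range(1,n) if 150<st[k,4]<900];print([(b.round(1),[ray(C,b,z).round(3)[:2] for z in(.15,.166,.18)]) for b in B])
p=lambda n,P:proj(cam(n),P).astype(int)
a=cv2.resize(im,(640,400));u,v=p("scene",(.3946,.281,.15));print(u,v)
def cr(i,u,v,w,hh):u0=max(0,min(640-w,u-w//2));v0=max(0,min(400-hh,v-hh//2));return cv2.resize(i[v0:v0+hh,u0:u0+w],(400,200))
t=p("top",(.3946,.281,.15))
o=np.vstack([cv2.resize(im[:,:,:],(800,500))[90:490],np.hstack([cr(sc,u,v,120,60),cr(tp,*t,120,60)])])
cv2.imwrite("pics/fin.png",o[...,::-1])
```

```text
{'time_s': 20.025, 'position': [0.3946, 0.2814, 0.1981], 'joint_vel': [-0.0002, -0.0009, 0.0014, 0.0009, -0.0004, -0.0004, -0.0012], 'ft_force': [-0.0534, -0.0503, -4.3695], 'ft_torque': [-0.0246, -0.0133, 0.0064], 'opening': 0.1481}
[(array([312. ,  12.7]), [array([0.272, 0.301]), array([0.276, 0.3  ]), array([0.278, 0.3  ])]), (array([440.5,  24.8]), [array([0.291, 0.375]), array([0.293, 0.369]), array([0.295, 0.364])]), (array([473.9,  24.7]), [array([0.294, 0.395]), array([0.296, 0.387]), array([0.297, 0.38 ])]), (array([178.7, 220.6]), [array([0.387, 0.185]), array([0.382, 0.193]), array([0.377, 0.2  ])]), (array([441.6, 221.5]), [array([0.419, 0.371]), array([0.411, 0.365]), array([0.404, 0.36 ])])]
218 173
```

View pics/fin.png

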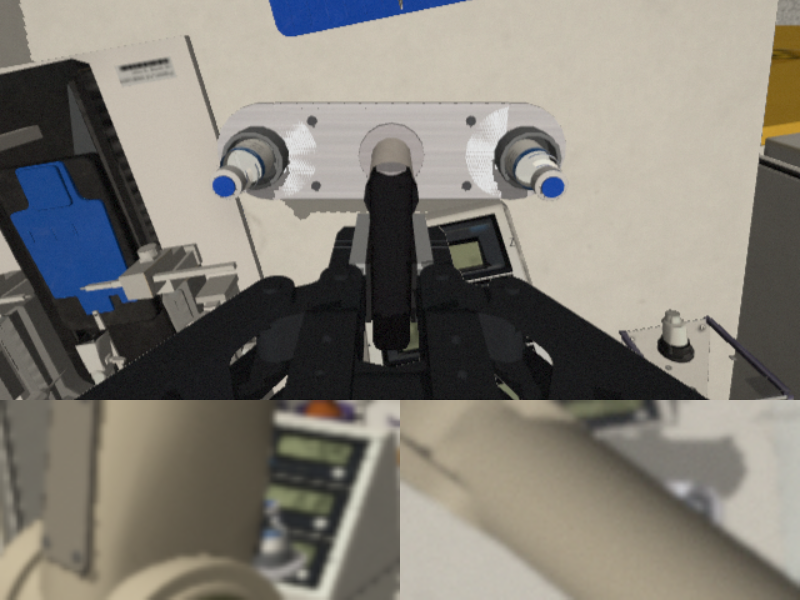

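The final view shows the carrier off the bench and level. Both vials are upright in their cups, with their caps at (179,221) and (442,222) in the raw frame, and the fingers are only on the bar. The arm is still and the load is steady at 4.4 N, so I'm handing in.

```bash
python3 -c "
from station import *
print(sign_off()); s=read_state(); print(s['time_s'],s['position'],s['ft_force'])"
```

```text
the job is handed in; nothing more can be done
None
the job is handed in; nothing more can be done
```

I stood the loose blue-capped vial in the empty cup and let go of it. I then lifted the carrier by the middle of its T-handle bar and handed the job in at about 20 s of the 72 s, still holding it. `sign_off()` reports no verdict.

**Vial in the cup:** after I let go, the two caps measured 169.8 mm apart (170 expected), and the placed cap was within about 1 mm of the cup centre. The carrier was still on the bench.

**Lift and hold:**
- **Load:** the wrist load was steady at 4.4 N with near-zero moments, which implies the handle is drawn out about 28 mm.
- **Height:** the carrier is about 96 to 105 mm up. The lower figure comes from the lift minus the handle draw, the higher one from the spacing of the caps in the picture.
- **Level and still:** both caps were at the same image row, and the joint speeds were about zero.

**What disagreed:**
- **Fingertip position:** the pads ended about 28 mm behind the stated tool tip. My first grip closed on the vial's cap, so I opened, went 12 mm lower and gripped the body.
- **Opening reading:** on an object, the opening reads 1 to 2 mm too small.
- **Refused move:** the first move call was refused because it left out some keys.
- **Not checked at the end:** the arm blocked the scene and top views of the carrier, so the final check rests on the wrist camera and the force reading. I last saw the small vials and the beaker standing in place just after picking up the loose vial, and did not go near them again.

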